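# Click the impact socket onto the ratchet

## Robot

A 6-joint arm with a two-finger parallel gripper is mounted at the origin on the work surface; the furniture and walls round the work are solid. World frame = base frame: x ahead of the robot, y to its left, z up, the work surface at z = 0. Lengths are in m, angles in rad, forces in N, time in s.
With the tool pointing down it reaches from about 0.35 to 0.775 m from the base axis. Payload 5.5 kg.
Tool frame: the origin (TCP) lies between the finger pads; the fingertips stand 11 mm ahead of it and the grasp point (between the pads) lies 8 mm behind it (tips_ahead is the distance from the TCP to the fingertips, in m); z points along the fingers, y is the line along which they close (so a half turn about z gives the same grasp; the last joint's range is limited). The gripper opens to 85 mm and grips with 20 to 120 N. Pads are 22 mm wide; open, the fingers measure 114 mm over their backs; the gripper's body (76 mm by 85 mm) begins 54 mm behind the grasp point. The pads swing forward as they close: fully open they stand 13 mm farther back than shut.
Start: joints at [-1.244, 0.313, 0.046, 1.304, 0, 1.431], TCP at [0.259, -0.514, 0.242] pointing down, gripper open.
Joint ranges: [-2.76, 2.76], [-0.86, 1.69], [-1.03, 1.26], [-2.2, 2.34], [-1.47, 1.5], [-3.14, 3.14]. Speed limits (rad/s): [2.57, 2.57, 3.14, 3.14, 3.14, 3.14].

## Interface

Orientations are given as a unit quaternion [w, x, y, z].
In Python, from workcell import * gives the robot as it stands. The module is installed in compiled form; this text tells all that it offers.
- The arm moves only by the tool jog_arm, never from a script. Its argument "moves" is a list of rows, each an object with "fingers": the closure, from 0 (fully open) to 1 (shut); "slide": the shift along the tool's x, y, z in mm, a list of three; "angular": the turn, a rotation vector about the tool's x, y, z in degrees, a list of three. A call has 1 to 10 rows; each row is the pose to reach, as a shift and turn from the pose commanded when the call began, along the tool's axes at that moment; what a row does not reach only later rows make up. A row lasts 1/12 s, in which the tool goes at most 41.7 mm and 7.16 degrees, less where a joint would pass 70% of its speed; a pose out of reach is approached as far as the arm can. A call with a gripper value outside its range is refused whole. The fingers move at their own pace and stop on an object; "squeeze" is the grip in N (left out, the last holds). Time passes only in rows, so rows that repeat a pose let the fingers close. It gives the time, the measured TCP pose, the force, the opening and the grip force at its end, in the units of the state.
- get_state(): the state, without advancing time (a new reading comes with each control period).
- read_camera(name): name is "scene" or "top" or "wrist"; returns a dict with "color" (420x560x3 uint8, red, green, blue), "fovy" (degrees; the focal length in pixels is half the picture's height over the tangent of half this angle, whatever the lens; pixels are square), "cx", "cy" (the principal point, pixels), "world_from_camera" (4x4, takes a point from camera to world coordinates); the wrist camera has in their place "tool_from_camera" (4x4, takes a point from camera to tool coordinates, whose origin is the TCP and whose axes are the flange's). Camera axes: x right, y down, z forward; pixel columns grow to the right and rows downward; lengths in m; the calibration is good to about 2 mm. A picture is of the moment at which its call begins: read the wrist's pose just before it. There is no depth.
- hand_in(): hands the job in; it is judged then, once.
Trained networks look in a picture, given as the dict that the camera call returned (one of the last four; its "shot" number tells which), for a name from the list of things; names that differ only in an ending like _2 or _b are one class to them, and where a whole thing is asked for, a point or a joint stands for the part that bears it (a point fixed in the world has none). Each returns a list of dicts, best first, with "p" (0 to 1); they miss things now and then, are a little off and sometimes report something else, mostly with a low value. They report only what shows in the picture. A call takes as long as a camera call. They do not tell look-alikes from the thing itself.
- look_for(target, picture): "point" ([column, row] in pixels, amid what is visible of it).
- tip_of(target, picture): "point" ([column, row] in pixels: a listed point, or the origin of a listed thing).
The state is a dict: "clock": time; "joint_pos": joint angles; "qvel": joint speeds; "tau": joint torques, N m; "tcp_pos": TCP position; "orientation": TCP orientation; "wrist_force": force on the tool from outside, world axes, zero at the start; "ft_torque": the same for the moment, N m; "finger_gap": finger opening in m; "grip_force": force on a finger pad.
Only numpy, scipy, OpenCV 4.12 (cv2) and the standard library are available. Lean on these libraries where they do the work, as an engineer would, in place of code of your own. Each camera call takes 0.05 s, during which the arm holds its last target. There are 200 camera calls.

## Task

Pick up the big black socket and push it straight down onto the square drive of the ratchet that lies drive-up in the wooden cradle, feeling for the angle at which it slips on, until the spring ball clicks in and the socket sits fully home; then let go of it. Press gently, never ramming it (no push over 30 N), and leave the other things where they are.

Things in the scene. Friction and masses are not known exactly. Their poses are not given: they have to be found in the camera images.
- socket_mid (a point): Centre of the big black socket, half-way up: a round tube 42 mm in diameter, 64 mm tall, about 0.32 kg, loose, standing upright on the bench; z up along it. Below it has a 20.2 mm square hole, sides parallel to this point's x and y (fits at four angles), above a 28 mm hexagon hole. Grasp it round the outside, at or just above the centre.
- socket_mouth (a point): Centre of the black socket's lower end, 32 mm below socket_mid: the mouth of the square hole. All round inside the hole runs a groove for the spring ball, 6.8 to 17.2 mm above the mouth.
- drive_tip (a point): Centre of the flat top end of the ratchet's upright square drive: 19 mm square, 24 mm long, top 1.5 mm tapering to 17.6 mm. z up; this point's axes belong to the ratchet, NOT to the square, whose angle is not measured: it may stand at any angle, and turns stiffly (0.12 N m). At a wrong angle the socket's mouth lands on the flat top or, nearly right, up to 2 mm below it.
- drive_shoulder (a point): Foot of the drive, 24 mm below drive_tip, 50 mm above the bench: a flat shoulder 37 mm across. Fully home, the socket's mouth rests on it. At the right angle (within about 0.1 rad; it repeats every quarter turn) the mouth slips down to the spring ball and rests on it about 15 mm above this point; pushing on past the ball takes about 12 to 20 N, and in the last 2 mm it clicks out into the groove.
- ratchet: The ratchet in its wooden cradle, fixed to the bench; origin on the bench below the drive's axis, z up. Round head 60 mm across, top 47.5 mm high; handle 25 mm thick, 250 mm long, pointing along -x of this frame, nothing on it higher than 53 mm. Cradle board 64 mm wide, from x = -253 to +43 mm.
- detent_ball (a joint): Spring ball in one side face of the square drive, 12 mm above the shoulder, standing 3.1 mm proud: 0 m when out, up to 0.004 m when pushed in (spring 4.5 N at 0, 3 N more per mm). Reads about 0 again once clicked into the socket's groove.
- chrome_mid (a point): Centre of a smaller bright steel socket, 29 mm in diameter, 42 mm tall, loose, standing upright; it does not fit this drive. Leave it alone. It and the black socket may stand in either place.
- nipple_mid (a point): Centre of a brass-coloured pipe fitting, 34 mm wide, 38 mm tall, loose, standing behind the sockets. Leave it alone.
Mind the look-alikes: they are no part of the job. Of the things that look like the part that bears socket_mid, the largest one is meant.

How it is judged:
On the way, in this order (a step that is already met when the one before it is completed fails the run):
1. the black socket is lifted clear of the bench (height (world z) of socket_mid above 0.085 m), for 0.1 s.
2. the socket is on the drive and has pushed the spring ball in (value of joint detent_ball above 0.0008 m and horizontal distance between socket_mid and drive_tip below 0.012 m and z of socket_mid in the frame of drive_tip below 0.026 m), for 0.05 s.
At the end, for the whole second after the job is handed in: The black socket sits on the square drive, upright within 0.06 rad, centred within 3 mm, its lower end within 2.5 mm of the shoulder, with the spring ball out again in its groove (joint below 0.8 mm), at rest and released (z of socket_mid in the frame of drive_tip below 0.0105 m and horizontal distance between socket_mid and drive_tip below 0.003 m and angle between socket_mid's own z axis and vertical below 0.06 rad and value of joint detent_ball below 0.0008 m and linear speed of impact_socket below 0.01 m/s); the robot touches nothing.
It fails at once if the socket is rammed or jammed against the ratchet: their contact forces add up to more than 60 N (contact force between impact_socket and ratchet above 60 N).
It fails at once if the bright socket is moved more than 30 mm (distance of chrome_mid from where it was at the start of the episode above 0.03 m).
It fails at once if the pipe fitting is moved more than 30 mm (distance of nipple_mid from where it was at the start of the episode above 0.03 m).
It also fails if it takes over 67 s, if anything falls off the work surface, if the arm or the gripper's body presses on something with over 40 N, if the wrist force passes 120 N, or if a joint passes its speed limit or range.

## Working session

There is one attempt and no reset: what is moved stays moved. The work goes in short steps, Python scripts to look and compute and a tool call to move; the robot and the scene stay as the last step left them, time stands still between calls to the robot, and variables do not carry over. Pictures are saved under pics/ and viewed, at most 10 in all, crops included, and the job is handed in when it is done.

Besides the shell and the picture viewer there is one more tool, called as name(argument=value, ...), one argument or row to a line, values as JSON. jog_arm: Moves the arm, as the interface text tells. Its arguments: {"type":"object","properties":{"moves":{"type":"array","items":{"type":"object","properties":{"fingers":{"type":"number"},"slide":{"type":"array","items":{"type":"number"}},"angular":{"type":"array","items":{"type":"number"}}}}},"squeeze":{"type":"number"}},"required":["moves"]}

```bash
mkdir -p pics; cat > h.py <<'E'
from workcell import *
import numpy as np, cv2
def ray(pic,px,T):
    f=pic["color"].shape[0]/2/np.tan(np.radians(pic["fovy"])/2)
    d=np.array([(px[0]-pic["cx"])/f,(px[1]-pic["cy"])/f,1.])
    return T[:3,3],T[:3,:3]@d
def at_z(pic,px,z,T=None):
    T=np.array(pic["world_from_camera"]) if T is None else T
    o,d=ray(pic,px,T); return o+d*(z-o[2])/d[2]
def save(pic,name,crop=None,s=1):
    im=pic["color"][:,:,::-1]
    if crop: c0,r0,c1,r1=crop; im=im[r0:r1,c0:c1]
    cv2.imwrite("pics/"+name,cv2.resize(im,None,fx=s,fy=s,interpolation=cv2.INTER_CUBIC))
Z=dict(socket_mid=.032,drive_tip=.074,ratchet=0,chrome_mid=.021,nipple_mid=.019,drive_shoulder=.05,socket_mouth=0)
E
python3 - <<'E'
from h import *
s=get_state();print(s)
both=[]
for n in("scene","top"):
    p=read_camera(n); save(p,n+"0.png"); both.append(p["color"][:,:,::-1])
    print(n,p["fovy"],np.round(p["world_from_camera"],3).tolist())
    for t in Z:
        for d in tip_of(t,p)[:3]: print(t,np.round(d["point"],1),round(d["p"],2),at_z(p,d["point"],Z[t]).round(4))
E
```

```text
{'clock': 0.0, 'joint_pos': array([-1.24363571e+00,  3.14016773e-01,  4.49292866e-02,  1.30361424e+00,
        6.88367856e-07,  1.43120724e+00]), 'qvel': array([-0.00057234, -0.00118583,  0.00035429,  0.0004243 , -0.00049086,
       -0.00024531]), 'tau': array([-8.00325670e-04, -4.80630684e+01,  2.98528951e+01,  1.94742030e-02,
       -1.46228958e-04, -5.04622349e-06]), 'tcp_pos': array([ 0.25857012, -0.51299876,  0.24137924]), 'orientation': array([-9.48546158e-04,  9.72891020e-01,  2.31262094e-01, -8.88761696e-05]), 'wrist_force': array([ 0.57703774, -1.00245779, -0.43145963]), 'ft_torque': array([-0.00575466,  0.0310198 ,  0.0024202 ]), 'grip_force': 0.0, 'finger_gap': 0.08527604482961425}
scene 43.203177512927404 [[-0.764, -0.503, 0.403, 0.162], [-0.645, 0.58, -0.498, 0.388], [0.017, -0.641, -0.768, 0.798], [0.0, 0.0, 0.0, 1.0]]
socket_mid [330.2 227.8] 0.91 [ 0.458  -0.1383  0.032 ]
socket_mid [366.2 210.1] 0.87 [ 0.4317 -0.2168  0.032 ]
socket_mid [314.7 264.1] 0.78 [ 0.4311 -0.0566  0.032 ]
drive_tip [330.2 237.7] 0.75 [ 0.4291 -0.0923  0.074 ]
drive_tip [227.7 283.3] 0.73 [0.
[... 407 characters left out ...]
]
top 44.337029480270274 [[-0.091, -0.971, 0.221, 0.342], [-0.996, 0.089, -0.018, -0.077], [-0.002, -0.222, -0.975, 0.926], [0.0, 0.0, 0.0, 1.0]]
socket_mid [351.2 264. ] 0.71 [ 0.4341 -0.2185  0.032 ]
socket_mid [260.  275.2] 0.71 [ 0.4293 -0.0592  0.032 ]
socket_mid [305.6 255. ] 0.69 [ 0.457  -0.1413  0.032 ]
drive_tip [166.1 243.3] 0.87 [0.4924 0.0918 0.074 ]
ratchet [173.3 250.2] 0.65 [0.4917 0.094  0.    ]
chrome_mid [381.4 230.8] 0.78 [ 0.4892 -0.2812  0.021 ]
nipple_mid [348.5 175.8] 0.47 [ 0.5965 -0.2358  0.019 ]
drive_shoulder [167.  248.8] 0.66 [0.487  0.0954 0.05  ]
socket_mouth [304.4 256.3] 0.86 [ 0.459  -0.1412  0.    ]
socket_mouth [353.7 264.5] 0.63 [ 0.4362 -0.2279  0.    ]
```

View pics/scene0.png

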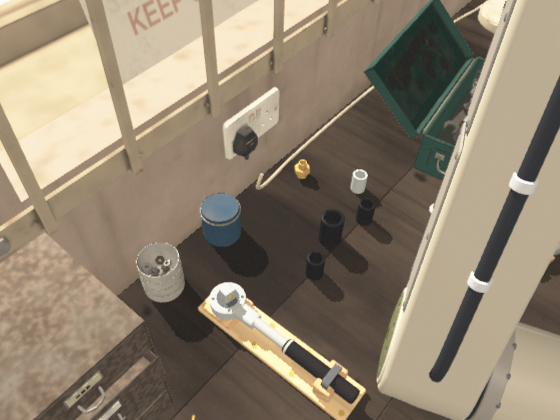

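View pics/top0.png

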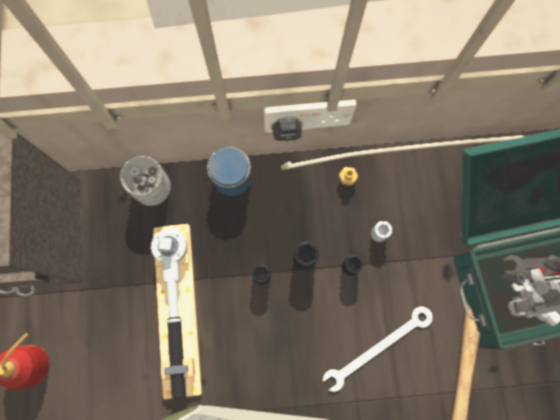

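Candidates for the black socket, in scene-picture pixels: the large one at (331,227), and two small look-alikes at (366,211) and (315,265). The chrome one is at (360,182) and the brass fitting at (303,168). The middle black one is the largest, so I'll check it in a crop together with the drive.

```bash
python3 - <<'E'
from h import *
a=read_camera("scene");b=read_camera("top")
c=lambda p,x,y,w=35:cv2.resize(p["color"][y-w:y+w,x-w:x+w,::-1],(390,290) if 0 else (290,290),interpolation=cv2.INTER_CUBIC)
g=cv2.convertScaleAbs
cv2.imwrite("pics/crop1.png",np.vstack([np.hstack([g(c(a,335,232,60),alpha=1.8,beta=20),c(a,230,297)]),np.hstack([g(c(b,306,258,60),alpha=1.8,beta=20),c(b,168,244)])]))
def tri(pa,pb):
    o1,d1=ray(a,pa,np.array(a["world_from_camera"]));o2,d2=ray(b,pb,np.array(b["world_from_camera"]))
    t=np.linalg.lstsq(np.c_[d1,-d2],o2-o1,rcond=None)[0];return ((o1+d1*t[0]+o2+d2*t[1])/2).round(4),np.linalg.norm(o1+d1*t[0]-o2-d2*t[1]).round(4)
for t in("socket_mid","drive_tip"):
    A=tip_of(t,a);B=tip_of(t,b)
    for x in A[:3]:
        for y in B[:3]:
            q=tri(x["point"],y["point"])
            if q[1]<.012: print(t,q)
# can tops at assumed z
for px in[(230,150),(145,165)]: print(px,at_z(b,px,.1).round(3))
w=read_camera("wrist");print(w["fovy"],np.round(w["tool_from_camera"],3).tolist())
E
```

```text
socket_mid (array([ 0.4538, -0.1403,  0.0232]), np.float64(0.007))
socket_mid (array([ 0.4187, -0.0641,  0.1321]), np.float64(0.0064))
socket_mid (array([ 0.4334, -0.0609,  0.0103]), np.float64(0.001))
socket_mid (array([ 0.4341, -0.2197,  0.0225]), np.float64(0.0022))
drive_tip (array([0.4958, 0.0923, 0.0686]), np.float64(0.0025))
(230, 150) [ 0.637 -0.028  0.1  ]
(145, 165) [0.624 0.116 0.1  ]
70.3865875868714 [[-0.001, -0.96, -0.279, 0.07], [1.0, -0.001, 0.0, 0.001], [-0.001, -0.279, 0.96, -0.132], [0.0, 0.0, 0.0, 1.0]]
```

View pics/crop1.png

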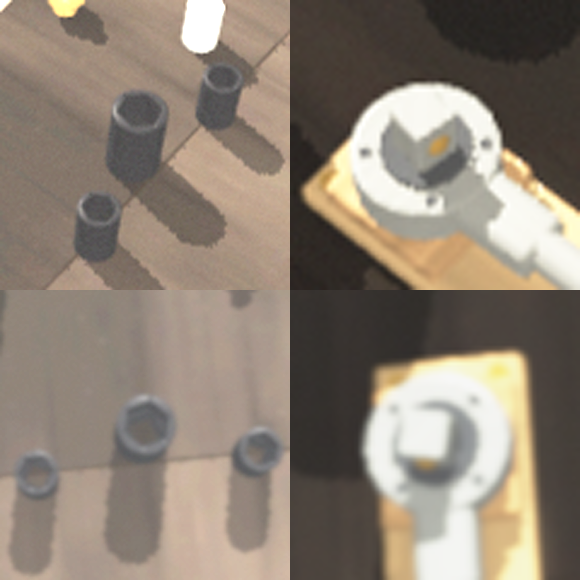

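The crop confirms it: the middle black socket at scene (331,227) is clearly larger than its two neighbours. The drive square shows too, nearly aligned with the top image axes. I'll move to hover above the socket.

jog_arm(
  moves=[
    {"slide":[17,-12,0],"angular":[0,0,-4],"fingers":0},
    {"slide":[50,-36,0],"angular":[0,0,-10],"fingers":0},
    {"slide":[84,-60,0],"angular":[0,0,-17],"fingers":0},
    {"slide":[118,-84,0],"angular":[0,0,-24],"fingers":0},
    {"slide":[152,-108,0],"angular":[0,0,-31],"fingers":0},
    {"slide":[186,-132,0],"angular":[0,0,-38],"fingers":0},
    {"slide":[220,-156,0],"angular":[0,0,-45],"fingers":0},
    {"slide":[254,-180,0],"angular":[0,0,-52],"fingers":0},
    {"slide":[288,-204,0],"angular":[0,0,-58],"fingers":0},
    {"slide":[320,-227,0],"angular":[0,0,-63.3],"fingers":0},
  ],
)

```text
clock: 1.98
tcp_pos: [0.443, -0.1648, 0.2426]
orientation: [0.0, 0.705, 0.709, 0.0]
wrist_force: [0.9, 0.3, -0.8]
finger_gap: 0.085
grip_force: 0.0
```

jog_arm(
  moves=[
    {"slide":[15,-13,0],"fingers":0},
    {"slide":[15,-13,0],"fingers":0},
  ],
)

```text
schema error: expected keys fingers, slide, angular
```

jog_arm(
  moves=[
    {"slide":[22,13,0],"angular":[0,0,0],"fingers":0},
    {"slide":[22,13,0],"angular":[0,0,0],"fingers":0},
    {"slide":[22,13,0],"angular":[0,0,0],"fingers":0},
  ],
)

```text
clock: 2.23
tcp_pos: [0.4559, -0.1435, 0.2424]
orientation: [0.0, 0.706, 0.709, -0.0]
wrist_force: [-0.3, 0.0, 0.0]
finger_gap: 0.0854
grip_force: 0.0
```

```bash
cat >> h.py <<'E'
from scipy.spatial.transform import Rotation as R
def wT(s,w):
    T=np.eye(4);T[:3,:3]=R.from_quat(s["orientation"],scalar_first=True).as_matrix();T[:3,3]=s["tcp_pos"];return T@np.array(w["tool_from_camera"])
E
python3 - <<'E'
from h import *
s=get_state();w=read_camera("wrist");T=wT(s,w);print(s["tcp_pos"],s["joint_pos"][5])
save(w,"w1.png",None,1.4)
for t in("socket_mid","socket_mouth"):
    for d in tip_of(t,w)[:3]: print(t,np.round(d["point"],1),round(d["p"],2),at_z(w,d["point"],Z[t],T).round(4))
E
```

```text
[ 0.45586151 -0.1435089   0.24240304] 1.0936304775273482
socket_mid [262.3 108.3] 0.81 [ 0.4274 -0.058   0.032 ]
socket_mid [287.9 186.7] 0.65 [ 0.4556 -0.1449  0.032 ]
socket_mid [267.8 244.2] 0.65 [ 0.4309 -0.2175  0.032 ]
socket_mouth [266.4 112.1] 0.66 [ 0.4296 -0.0609  0.    ]
socket_mouth [287.2 173.1] 0.61 [ 0.4547 -0.134   0.    ]
```

View pics/w1.png

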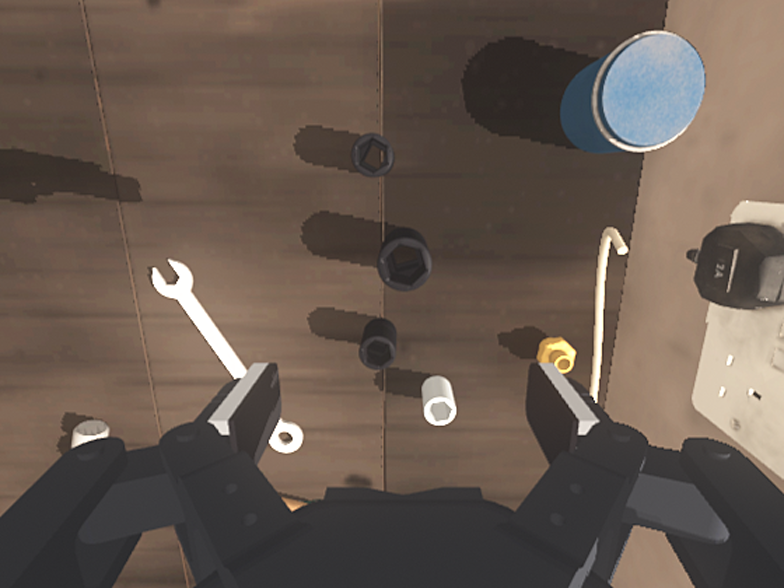

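```bash
cat >> h.py <<'E'
def rect(w,T,c,z,half,n=400):
    # patch: columns grow with world -y, rows downward = -x  (x up, y left)
    g=np.linspace(-half,half,n);X,Y=np.meshgrid(g,g)
    P=np.stack([c[0]-Y,c[1]-X,np.full_like(X,z)],-1)
    q=(P-T[:3,3])@T[:3,:3];f=w["color"].shape[0]/2/np.tan(np.radians(w["fovy"])/2)
    return cv2.remap(w["color"][:,:,::-1].copy(),(q[...,0]/q[...,2]*f+w["cx"]).astype(np.float32),(q[...,1]/q[...,2]*f+w["cy"]).astype(np.float32),cv2.INTER_CUBIC)
E
python3 - <<'E'
from h import *
s=get_state();w=read_camera("wrist");T=wT(s,w);print(s["joint_pos"])
c=(.4555,-.1435)
a=rect(w,T,c,.064,.03);b=rect(w,T,c,.03,.03)
g=lambda i:cv2.convertScaleAbs(i,alpha=2.2,beta=10)
for i in(a,b):
    cv2.circle(i,(200,200),140,(0,255,0),1)
cv2.imwrite("pics/r1.png",np.hstack([g(a),g(b)]))
E
```

```text
[-4.77547827e-01  1.25180931e-01 -1.93902873e-01  1.25170059e+00
 -3.99812959e-04  1.09363698e+00]
```

View pics/r1.png

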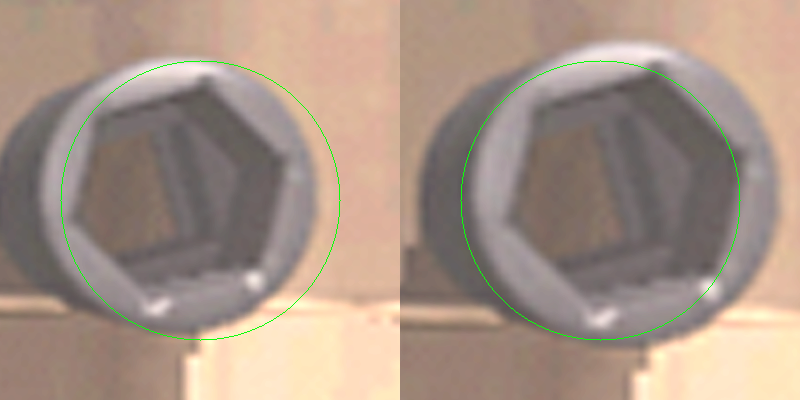

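The rim centre in the rectified patch gives the socket at (0.4565, -0.1405), and its square hole is turned about +13.5° in the world. Next I descend and grasp.

jog_arm(
  moves=[
    {"slide":[3,0.6,15],"angular":[0,0,0],"fingers":0},
    {"slide":[3,0.6,45],"angular":[0,0,0],"fingers":0},
    {"slide":[3,0.6,80],"angular":[0,0,0],"fingers":0},
    {"slide":[3,0.6,115],"angular":[0,0,0],"fingers":0},
    {"slide":[3,0.6,150],"angular":[0,0,0],"fingers":0},
    {"slide":[3,0.6,180],"angular":[0,0,0],"fingers":0},
    {"slide":[3,0.6,200],"angular":[0,0,0],"fingers":0},
    {"slide":[3,0.6,210],"angular":[0,0,0],"fingers":0},
    {"slide":[3,0.6,210],"angular":[0,0,0],"fingers":0},
  ],
)

```text
clock: 3.18
tcp_pos: [0.4534, -0.142, 0.0297]
orientation: [-0.002, 0.708, 0.706, -0.001]
wrist_force: [0.2, 0.2, 0.4]
finger_gap: 0.0853
grip_force: 0.0
```

jog_arm(
  moves=[
    {"slide":[0,0,0],"angular":[0,0,0],"fingers":0.3},
    {"slide":[0,0,0],"angular":[0,0,0],"fingers":0.5},
    {"slide":[0,0,0],"angular":[0,0,0],"fingers":1},
    {"slide":[0,0,0],"angular":[0,0,0],"fingers":1},
    {"slide":[0,0,0],"angular":[0,0,0],"fingers":1},
    {"slide":[0,0,0],"angular":[0,0,0],"fingers":1},
  ],
  squeeze=60,
)

```text
clock: 3.68
tcp_pos: [0.4569, -0.1426, 0.0339]
orientation: [0.001, 0.707, 0.707, 0.0]
wrist_force: [-1.5, -1.2, 5.0]
finger_gap: 0.0411
grip_force: 60.2
```

jog_arm(
  moves=[
    {"slide":[0,0,-8],"angular":[0,0,0],"fingers":1},
    {"slide":[0,0,-25],"angular":[0,0,0],"fingers":1},
    {"slide":[0,0,-50],"angular":[0,0,0],"fingers":1},
    {"slide":[0,0,-75],"angular":[0,0,0],"fingers":1},
    {"slide":[15,4,-100],"angular":[0,0,0],"fingers":1},
    {"slide":[40,10,-125],"angular":[0,0,0],"fingers":1},
    {"slide":[70,18,-145],"angular":[0,0,0],"fingers":1},
    {"slide":[100,26,-160],"angular":[0,0,0],"fingers":1},
    {"slide":[125,33,-166],"angular":[0,0,0],"fingers":1},
    {"slide":[140,38,-166],"angular":[0,0,0],"fingers":1},
  ],
)

```text
clock: 4.52
tcp_pos: [0.495, 0.0006, 0.2012]
orientation: [0.001, 0.706, 0.708, 0.002]
wrist_force: [0.4, 0.2, -2.9]
finger_gap: 0.0412
grip_force: 61.4
```

jog_arm(
  moves=[
    {"slide":[0,0,0],"angular":[0,0,0],"fingers":1},
    {"slide":[0,0,0],"angular":[0,0,0],"fingers":1},
    {"slide":[0,0,0],"angular":[0,0,0],"fingers":1},
    {"slide":[0,0,0],"angular":[0,0,0],"fingers":1},
  ],
)

```text
clock: 4.85
tcp_pos: [0.4933, -0.0024, 0.1981]
orientation: [-0.0, 0.707, 0.707, -0.0]
wrist_force: [-0.4, -0.4, -2.9]
finger_gap: 0.0411
grip_force: 61.3
```

```bash
python3 - <<'E'
from h import *
s=get_state();w=read_camera("wrist");T=wT(s,w);print(s["tcp_pos"],s["joint_pos"],s["wrist_force"],s["finger_gap"])
for t in("drive_tip","drive_shoulder","ratchet","socket_mid","socket_mouth"):
    for d in tip_of(t,w)[:2]: print(t,np.round(d["point"],1),round(d["p"],2),at_z(w,d["point"],Z[t],T).round(4))
c=(.495,.0925)
a=rect(w,T,c,.074,.035)
cv2.circle(a,(200,200),3,(0,255,0),1)
f=cv2.resize(w["color"][:,:,::-1],(400,300))
cv2.imwrite("pics/r2.png",np.hstack([a,cv2.copyMakeBorder(f,0,100,0,0,0)]))
E
```

```text
[ 0.49327846 -0.00240242  0.19809075] [-1.67554854e-01  1.75387697e-01 -2.43969196e-01  1.15227295e+00
 -3.58819072e-04  1.40340119e+00] [-0.36453133 -0.35072322 -2.92162637] 0.041133966620602556
drive_tip [290.8  89.9] 0.68 [0.4953 0.0933 0.074 ]
drive_shoulder [286.9  91.4] 0.9 [0.492  0.0944 0.05  ]
ratchet [286.6  97.1] 0.76 [0.4915 0.0937 0.    ]
socket_mid [231.5 244.2] 0.68 [ 0.4319 -0.0576  0.032 ]
socket_mid [288.3 268.4] 0.57 [ 0.4931 -0.0865  0.032 ]
socket_mouth [247.  349.1] 0.69 [ 0.4379 -0.2221  0.    ]
socket_mouth [236.8 233.8] 0.66 [ 0.4323 -0.0578  0.    ]
```

View pics/r2.png

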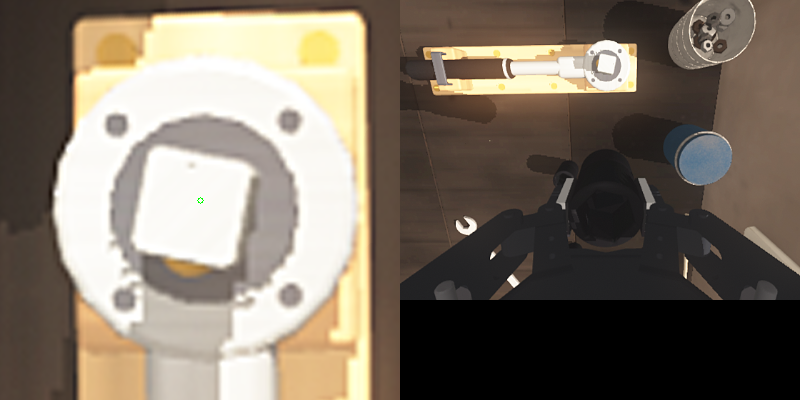

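```bash
python3 - <<'E'
from h import *
s=get_state();w=read_camera("wrist");T=wT(s,w)
c=(.4936,.0934);a=rect(w,T,c,.074,.035);k=.175
g=cv2.cvtColor(a,cv2.COLOR_BGR2GRAY)
for th in(205,220,235,245):
    n,l,st,ce=cv2.connectedComponentsWithStats((g>th).astype(np.uint8))
    i=l[200,200]
    if i==0: continue
    cn=cv2.findContours((l==i).astype(np.uint8),0,2)[0][0];r=cv2.minAreaRect(cn)
    print(th,np.round(r[0],1),np.array(r[1])*k,round(r[2],1),c[0]-(r[0][1]-199.5)*k/1e3,c[1]-(r[0][0]-199.5)*k/1e3)
t=s["tcp_pos"];z=t[2]+.031
b=rect(w,T,t,z,.03);cv2.circle(b,(200,200),140,(0,255,0),1)
h=cv2.convertScaleAbs(b,alpha=4,beta=30)
b2=rect(w,T,t,z-.03,.03)
cv2.imwrite("pics/r3.png",np.hstack([h,cv2.convertScaleAbs(b2,alpha=4,beta=30)]))
E
```

```text
205 [197.1 198.1] [19.04778042 18.91049824] 11.3 0.49384230728149414 0.0938240364074707
220 [196.5 198.3] [18.53297558 18.67025642] 11.3 0.49380865364074705 0.09391827087402344
235 [196.3 198.4] [18.22602997 18.33446369] 11.2 0.4937957481384277 0.09395429306030273
245 [196.  198.7] [17.88088856 18.15545025] 11.3 0.49374134635925293 0.09401922912597656
```

View pics/r3.png

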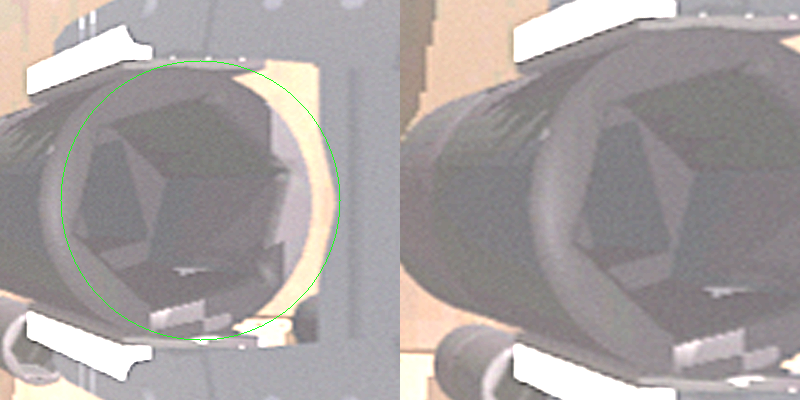

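jog_arm(
  moves=[
    {"slide":[10,0,0],"angular":[0,0,3],"fingers":1},
    {"slide":[30,0,0],"angular":[0,0,8],"fingers":1},
    {"slide":[55,0,0],"angular":[0,0,14],"fingers":1},
    {"slide":[78,-0.6,0],"angular":[0,0,20],"fingers":1},
    {"slide":[90,-0.6,0],"angular":[0,0,25],"fingers":1},
    {"slide":[94,-0.6,15],"angular":[0,0,25],"fingers":1},
    {"slide":[94,-0.6,40],"angular":[0,0,25],"fingers":1},
    {"slide":[94,-0.6,63],"angular":[0,0,25],"fingers":1},
    {"slide":[94,-0.6,77],"angular":[0,0,25],"fingers":1},
    {"slide":[94,-0.6,81],"angular":[0,0,25],"fingers":1},
  ],
)

```text
clock: 6.03
tcp_pos: [0.4912, 0.0922, 0.1146]
orientation: [-0.001, 0.843, 0.538, -0.002]
wrist_force: [0.1, -0.1, -2.8]
finger_gap: 0.0416
grip_force: 61.3
```

jog_arm(
  moves=[
    {"slide":[0,0,0],"angular":[0,0,0],"fingers":1},
    {"slide":[0,0,0],"angular":[0,0,0],"fingers":1},
    {"slide":[0,0,0],"angular":[0,0,0],"fingers":1},
  ],
)

```text
clock: 6.28
tcp_pos: [0.4943, 0.0922, 0.1185]
orientation: [0.001, 0.843, 0.538, 0.001]
wrist_force: [0.5, 0.1, -4.2]
finger_gap: 0.0414
grip_force: 61.4
```

```bash
python3 - <<'E'
from h import *
s=get_state();print(s["tcp_pos"],s["orientation"],s["wrist_force"],s["joint_pos"][5])
ims=[]
for n,(x,y) in(("scene",(230,285)),("top",(167,240))):
    p=read_camera(n);i=p["color"][y-45:y+35,x-40:x+40,::-1];ims.append(cv2.convertScaleAbs(cv2.resize(i,(400,400),interpolation=cv2.INTER_CUBIC),alpha=1.4,beta=20))
    for t in("socket_mid","socket_mouth"):
        for d in tip_of(t,p)[:4]:
            zz=.083+.032*(t=="socket_mid")
            q=at_z(p,d["point"],zz)
            if q[1]>.04: print(n,t,round(d["p"],2),q.round(4))
cv2.imwrite("pics/s4.png",np.hstack(ims))
E
```

```text
[0.49425653 0.09217333 0.11854497] [6.11982334e-04 8.43223532e-01 5.37561874e-01 9.65526520e-04] [ 0.54083599  0.13258615 -4.17295787] 2.0311107794467405
scene socket_mid 0.64 [0.4902 0.0934 0.115 ]
scene socket_mouth 0.62 [0.4899 0.0952 0.083 ]
top socket_mid 0.77 [0.4939 0.0925 0.115 ]
top socket_mouth 0.76 [0.497  0.0962 0.083 ]
```

View pics/s4.png

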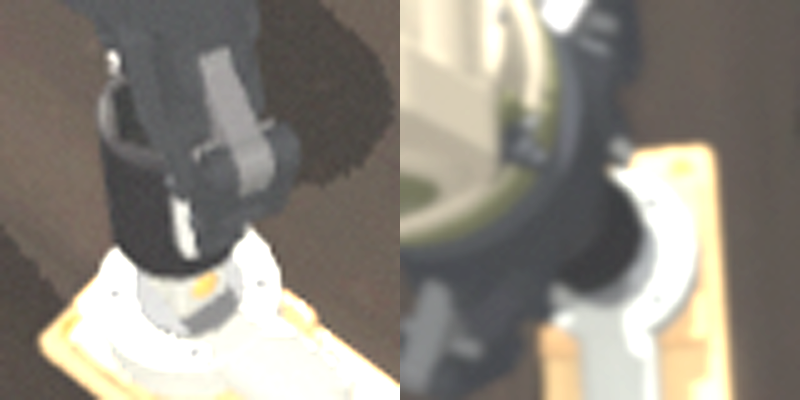

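jog_arm(
  moves=[
    {"slide":[0,0,1.5],"angular":[0,0,0],"fingers":1},
    {"slide":[0,0,3],"angular":[0,0,0],"fingers":1},
    {"slide":[0,0,4],"angular":[0,0,0],"fingers":1},
    {"slide":[0,0,5],"angular":[0,0,0],"fingers":1},
    {"slide":[0,0,6],"angular":[0,0,0],"fingers":1},
    {"slide":[0,0,6],"angular":[0,0,0],"fingers":1},
    {"slide":[0,0,6],"angular":[0,0,0],"fingers":1},
  ],
)

```text
clock: 7.17
tcp_pos: [0.4931, 0.0922, 0.1112]
orientation: [-0.0, 0.843, 0.538, -0.0]
wrist_force: [-0.2, -0.1, -2.6]
finger_gap: 0.0415
grip_force: 61.4
```

jog_arm(
  moves=[
    {"slide":[0,0,0],"angular":[0,0,0],"fingers":1},
    {"slide":[0,0,0],"angular":[0,0,0],"fingers":1},
  ],
)

```text
clock: 7.33
tcp_pos: [0.4932, 0.0922, 0.1113]
orientation: [0.0, 0.843, 0.538, 0.0]
wrist_force: [0.4, 0.4, -3.0]
finger_gap: 0.0413
grip_force: 61.4
```

jog_arm(
  moves=[
    {"slide":[0,0,1],"angular":[0,0,0],"fingers":1},
    {"slide":[0,0,2],"angular":[0,0,0],"fingers":1},
    {"slide":[0,0,3],"angular":[0,0,0],"fingers":1},
    {"slide":[0,0,4],"angular":[0,0,0],"fingers":1},
    {"slide":[0,0,4],"angular":[0,0,0],"fingers":1},
  ],
)

```text
clock: 7.75
tcp_pos: [0.493, 0.0922, 0.107]
orientation: [-0.0, 0.843, 0.538, -0.0]
wrist_force: [0.2, 0.4, -3.8]
finger_gap: 0.0411
grip_force: 61.4
```

jog_arm(
  moves=[
    {"slide":[0,0,0.5],"angular":[0,0,0],"fingers":1},
    {"slide":[0,0,1],"angular":[0,0,0],"fingers":1},
    {"slide":[0,0,1],"angular":[0,0,0],"fingers":1},
  ],
)

```text
clock: 8.0
tcp_pos: [0.4931, 0.0922, 0.1061]
orientation: [-0.0, 0.843, 0.538, -0.0]
wrist_force: [-0.7, 0.6, -2.8]
finger_gap: 0.0416
grip_force: 61.4
```

jog_arm(
  moves=[
    {"slide":[0,0,0.5],"angular":[0,0,0],"fingers":1},
    {"slide":[0,0,1],"angular":[0,0,0],"fingers":1},
    {"slide":[0,0,1.5],"angular":[0,0,0],"fingers":1},
    {"slide":[0,0,1.5],"angular":[0,0,0],"fingers":1},
  ],
)

```text
clock: 8.33
tcp_pos: [0.4931, 0.0922, 0.1047]
orientation: [-0.0, 0.843, 0.538, -0.0]
wrist_force: [-0.2, -0.1, -3.0]
finger_gap: 0.0416
grip_force: 61.4
```

jog_arm(
  moves=[
    {"slide":[0,0,0.5],"angular":[0,0,0],"fingers":1},
    {"slide":[0,0,1],"angular":[0,0,0],"fingers":1},
    {"slide":[0,0,1],"angular":[0,0,0],"fingers":1},
  ],
)

```text
clock: 8.58
tcp_pos: [0.4931, 0.0922, 0.1037]
orientation: [-0.0, 0.843, 0.538, -0.0]
wrist_force: [-0.1, 1.0, -3.3]
finger_gap: 0.0415
grip_force: 61.4
```

jog_arm(
  moves=[
    {"slide":[0,0,0.5],"angular":[0,0,0],"fingers":1},
    {"slide":[0,0,1],"angular":[0,0,0],"fingers":1},
    {"slide":[0,0,1.5],"angular":[0,0,0],"fingers":1},
    {"slide":[0,0,1.5],"angular":[0,0,0],"fingers":1},
  ],
)

```text
clock: 8.92
tcp_pos: [0.4931, 0.0922, 0.1021]
orientation: [-0.0, 0.843, 0.538, -0.0]
wrist_force: [-0.5, -0.7, -2.9]
finger_gap: 0.0414
grip_force: 61.4
```

jog_arm(
  moves=[
    {"slide":[0,0,0.5],"angular":[0,0,0],"fingers":1},
    {"slide":[0,0,1],"angular":[0,0,0],"fingers":1},
    {"slide":[0,0,1],"angular":[0,0,0],"fingers":1},
  ],
)

```text
clock: 9.17
tcp_pos: [0.4931, 0.0922, 0.1012]
orientation: [-0.0, 0.843, 0.538, -0.0]
wrist_force: [-0.9, 0.6, -3.7]
finger_gap: 0.0414
grip_force: 61.4
```

jog_arm(
  moves=[
    {"slide":[0,0,0.5],"angular":[0,0,0],"fingers":1},
    {"slide":[0,0,1],"angular":[0,0,0],"fingers":1},
    {"slide":[0,0,1.5],"angular":[0,0,0],"fingers":1},
    {"slide":[0,0,2],"angular":[0,0,0],"fingers":1},
    {"slide":[0,0,2],"angular":[0,0,0],"fingers":1},
  ],
)

```text
clock: 9.58
tcp_pos: [0.493, 0.0923, 0.0993]
orientation: [-0.0, 0.843, 0.538, -0.0]
wrist_force: [-2.1, 1.1, -0.6]
finger_gap: 0.0415
grip_force: 61.7
```

jog_arm(
  moves=[
    {"slide":[0,0,0.5],"angular":[0,0,0],"fingers":1},
    {"slide":[0,0,1],"angular":[0,0,0],"fingers":1},
    {"slide":[0,0,1],"angular":[0,0,0],"fingers":1},
  ],
)

```text
clock: 9.83
tcp_pos: [0.4925, 0.0924, 0.0983]
orientation: [-0.0, 0.843, 0.538, -0.0]
wrist_force: [-4.3, 0.5, 1.3]
finger_gap: 0.0413
grip_force: 61.8
```

jog_arm(
  moves=[
    {"slide":[0,0,0.5],"angular":[0,0,0],"fingers":1},
    {"slide":[0,0,1],"angular":[0,0,0],"fingers":1},
    {"slide":[0,0,1],"angular":[0,0,0],"fingers":1},
  ],
)

```text
clock: 10.08
tcp_pos: [0.4924, 0.0923, 0.0968]
orientation: [-0.0, 0.843, 0.538, -0.001]
wrist_force: [-4.6, 0.9, 0.2]
finger_gap: 0.0414
grip_force: 61.6
```

jog_arm(
  moves=[
    {"slide":[0,0,0.5],"angular":[0,0,0],"fingers":1},
    {"slide":[0,0,1],"angular":[0,0,0],"fingers":1},
    {"slide":[0,0,1],"angular":[0,0,0],"fingers":1},
  ],
)

```text
clock: 10.33
tcp_pos: [0.4924, 0.0923, 0.0956]
orientation: [-0.0, 0.843, 0.538, -0.001]
wrist_force: [-5.0, 1.2, -1.9]
finger_gap: 0.0414
grip_force: 61.6
```

```bash
python3 - <<'E'
from h import *
s=get_state();print(s["tcp_pos"],s["wrist_force"],s["ft_torque"])
E
```

```text
[0.49235124 0.0922521  0.09564547] [-4.99204178  1.16245629 -1.92506921] [ 0.17137911  1.07104463 -0.03751768]
```

jog_arm(
  moves=[
    {"slide":[0,0,0.7],"angular":[0,0,0],"fingers":1},
    {"slide":[0,0,1.4],"angular":[0,0,0],"fingers":1},
    {"slide":[0,0,2],"angular":[0,0,0],"fingers":1},
    {"slide":[0,0,2],"angular":[0,0,0],"fingers":1},
  ],
)

```text
clock: 10.67
tcp_pos: [0.4923, 0.0922, 0.0935]
orientation: [-0.0, 0.843, 0.538, -0.001]
wrist_force: [-4.5, 0.9, -4.2]
finger_gap: 0.0412
grip_force: 61.5
```

jog_arm(
  moves=[
    {"slide":[0,0,0.7],"angular":[0,0,0],"fingers":1},
    {"slide":[0,0,1.4],"angular":[0,0,0],"fingers":1},
    {"slide":[0,0,2],"angular":[0,0,0],"fingers":1},
    {"slide":[0,0,2],"angular":[0,0,0],"fingers":1},
  ],
)

```text
clock: 11.0
tcp_pos: [0.4923, 0.0922, 0.0917]
orientation: [-0.0, 0.843, 0.538, -0.001]
wrist_force: [-4.2, 0.8, -3.0]
finger_gap: 0.0412
grip_force: 61.5
```

jog_arm(
  moves=[
    {"slide":[0,0,0.7],"angular":[0,0,0],"fingers":1},
    {"slide":[0,0,1.4],"angular":[0,0,0],"fingers":1},
    {"slide":[0,0,2],"angular":[0,0,0],"fingers":1},
    {"slide":[0,0,2],"angular":[0,0,0],"fingers":1},
  ],
)

```text
clock: 11.33
tcp_pos: [0.4923, 0.0922, 0.0895]
orientation: [-0.0, 0.843, 0.538, -0.001]
wrist_force: [-4.2, 1.0, -3.9]
finger_gap: 0.0411
grip_force: 61.4
```

jog_arm(
  moves=[
    {"slide":[0,0,0.7],"angular":[0,0,0],"fingers":1},
    {"slide":[0,0,1.4],"angular":[0,0,0],"fingers":1},
    {"slide":[0,0,2],"angular":[0,0,0],"fingers":1},
    {"slide":[0,0,2],"angular":[0,0,0],"fingers":1},
  ],
)

```text
clock: 11.67
tcp_pos: [0.4923, 0.0922, 0.0873]
orientation: [-0.0, 0.843, 0.538, -0.001]
wrist_force: [-4.5, 0.7, -7.6]
finger_gap: 0.0411
grip_force: 61.5
```

jog_arm(
  moves=[
    {"slide":[0,0,0.5],"angular":[0,0,0],"fingers":1},
    {"slide":[0,0,1],"angular":[0,0,0],"fingers":1},
    {"slide":[0,0,1.5],"angular":[0,0,0],"fingers":1},
    {"slide":[0,0,1.5],"angular":[0,0,0],"fingers":1},
  ],
)

```text
clock: 12.0
tcp_pos: [0.4928, 0.0922, 0.0863]
orientation: [-0.0, 0.843, 0.538, -0.0]
wrist_force: [-4.4, 0.6, -8.3]
finger_gap: 0.0415
grip_force: 61.6
```

jog_arm(
  moves=[
    {"slide":[0,0,0.5],"angular":[0,0,0],"fingers":1},
    {"slide":[0,0,1],"angular":[0,0,0],"fingers":1},
    {"slide":[0,0,1.5],"angular":[0,0,0],"fingers":1},
    {"slide":[0,0,1.5],"angular":[0,0,0],"fingers":1},
  ],
)

```text
clock: 12.33
tcp_pos: [0.4932, 0.0922, 0.0853]
orientation: [0.0, 0.843, 0.538, 0.0]
wrist_force: [-4.3, -0.2, -5.1]
finger_gap: 0.0411
grip_force: 61.9
```

jog_arm(
  moves=[
    {"slide":[0,0,0.5],"angular":[0,0,0],"fingers":1},
    {"slide":[0,0,1],"angular":[0,0,0],"fingers":1},
    {"slide":[0,0,1],"angular":[0,0,0],"fingers":1},
  ],
)

```text
clock: 12.58
tcp_pos: [0.4932, 0.0923, 0.0846]
orientation: [0.0, 0.843, 0.538, 0.0]
wrist_force: [-5.5, 0.4, -2.2]
finger_gap: 0.0412
grip_force: 62.0
```

jog_arm(
  moves=[
    {"slide":[0,0,0.5],"angular":[0,0,0],"fingers":1},
    {"slide":[0,0,1],"angular":[0,0,0],"fingers":1},
    {"slide":[0,0,1],"angular":[0,0,0],"fingers":1},
  ],
)

```text
clock: 12.83
tcp_pos: [0.4932, 0.0923, 0.0839]
orientation: [0.0, 0.843, 0.538, 0.0]
wrist_force: [-6.2, 0.9, -0.8]
finger_gap: 0.0415
grip_force: 62.2
```

jog_arm(
  moves=[
    {"slide":[0,0,0.5],"angular":[0,0,0],"fingers":1},
    {"slide":[0,0,1],"angular":[0,0,0],"fingers":1},
    {"slide":[0,0,1],"angular":[0,0,0],"fingers":1},
  ],
)

```text
clock: 13.08
tcp_pos: [0.4933, 0.0923, 0.0839]
orientation: [0.0, 0.843, 0.538, 0.0]
wrist_force: [-9.2, 1.1, 6.1]
finger_gap: 0.0415
grip_force: 62.8
```

jog_arm(
  moves=[
    {"slide":[0,0,0.5],"angular":[0,0,0],"fingers":1},
    {"slide":[0,0,1],"angular":[0,0,0],"fingers":1},
    {"slide":[0,0,1],"angular":[0,0,0],"fingers":1},
  ],
)

```text
clock: 13.33
tcp_pos: [0.4933, 0.0924, 0.0838]
orientation: [0.0, 0.843, 0.538, 0.001]
wrist_force: [-11.8, -0.0, 15.2]
finger_gap: 0.041
grip_force: 63.4
```

jog_arm(
  moves=[
    {"slide":[0,0,-1],"angular":[0,0,0],"fingers":1},
    {"slide":[0,0,-1.5],"angular":[0,0,0],"fingers":1},
  ],
  squeeze=20,
)

```text
clock: 13.5
tcp_pos: [0.4933, 0.0924, 0.0839]
orientation: [0.0, 0.843, 0.538, 0.0]
wrist_force: [-6.2, 1.4, -1.4]
finger_gap: 0.0416
grip_force: 62.1
```

jog_arm(
  moves=[
    {"slide":[0,0,0],"angular":[0,0,0],"fingers":0.4},
    {"slide":[0,0,0],"angular":[0,0,0],"fingers":0.3},
    {"slide":[0,0,0],"angular":[0,0,0],"fingers":0.15},
    {"slide":[0,0,0],"angular":[0,0,0],"fingers":0.05},
    {"slide":[0,0,0],"angular":[0,0,0],"fingers":0},
    {"slide":[0,0,0],"angular":[0,0,0],"fingers":0},
    {"slide":[0,0,0],"angular":[0,0,0],"fingers":0},
  ],
)

```text
clock: 14.08
tcp_pos: [0.4935, 0.0922, 0.0829]
orientation: [0.0, 0.843, 0.538, 0.0]
wrist_force: [-0.6, -1.2, -0.1]
finger_gap: 0.0851
grip_force: 0.0
```

```bash
python3 - <<'E'
from h import *
s=get_state();w=read_camera("wrist");T=wT(s,w);print(s["tcp_pos"],s["wrist_force"],s["finger_gap"])
ims=[]
p=read_camera("scene");x,y=230,285;i=p["color"][y-50:y+40,x-45:x+45,::-1];ims.append(cv2.resize(i,(400,400),interpolation=cv2.INTER_CUBIC))
a=rect(w,T,(.4938,.0939),.114,.035);cv2.circle(a,(200,200),120,(0,255,0),1);ims.append(cv2.convertScaleAbs(a,alpha=2,beta=20))
cv2.imwrite("pics/s5.png",np.hstack(ims))
for t in("socket_mid","drive_shoulder"):
  for d in tip_of(t,p)[:4]:
    q=at_z(p,d["point"],.082)
    if q[1]>.04: print(t,d["p"],q.round(4))
E
```

```text
[0.49346477 0.09218504 0.08286501] [-0.5893326  -1.20969641 -0.05196456] 0.08514474547608432
socket_mid 0.91 [0.4915 0.0959 0.082 ]
drive_shoulder 0.79 [0.4817 0.112  0.082 ]
```

View pics/s5.png

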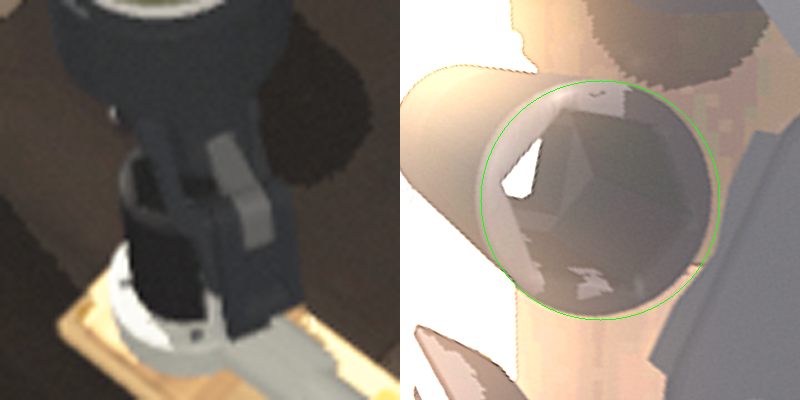

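The released socket sits seated on the shoulder, and its rim matches the predicted circle at z = 0.114. I'll retreat straight up.

jog_arm(
  moves=[
    {"slide":[0,0,-10],"angular":[0,0,0],"fingers":0},
    {"slide":[0,0,-30],"angular":[0,0,0],"fingers":0},
    {"slide":[0,0,-55],"angular":[0,0,0],"fingers":0},
    {"slide":[0,0,-80],"angular":[0,0,0],"fingers":0},
    {"slide":[0,0,-105],"angular":[0,0,0],"fingers":0},
    {"slide":[0,0,-120],"angular":[0,0,0],"fingers":0},
    {"slide":[0,0,-120],"angular":[0,0,0],"fingers":0},
    {"slide":[0,0,-120],"angular":[0,0,0],"fingers":0},
    {"slide":[0,0,-120],"angular":[0,0,0],"fingers":0},
  ],
)

```text
clock: 15.03
tcp_pos: [0.4927, 0.0922, 0.2023]
orientation: [-0.0, 0.843, 0.538, -0.0]
wrist_force: [0.2, 0.0, -0.7]
finger_gap: 0.0852
grip_force: 0.0
```

```bash
python3 - <<'E'
from h import *
s=get_state();w=read_camera("wrist");T=wT(s,w);print(s["tcp_pos"])
p=read_camera("scene");x,y=230,275;i=p["color"][y-50:y+40,x-45:x+45,::-1];i=cv2.resize(i,(400,400),interpolation=cv2.INTER_CUBIC)
a=rect(w,T,(.4938,.0939),.114,.035);cv2.circle(a,(200,200),120,(0,255,0),1)
cv2.imwrite("pics/s6.png",np.hstack([i,cv2.convertScaleAbs(a,alpha=2,beta=20)]))
E
```

```text
[0.49271539 0.09221841 0.20225499]
```

View pics/s6.png

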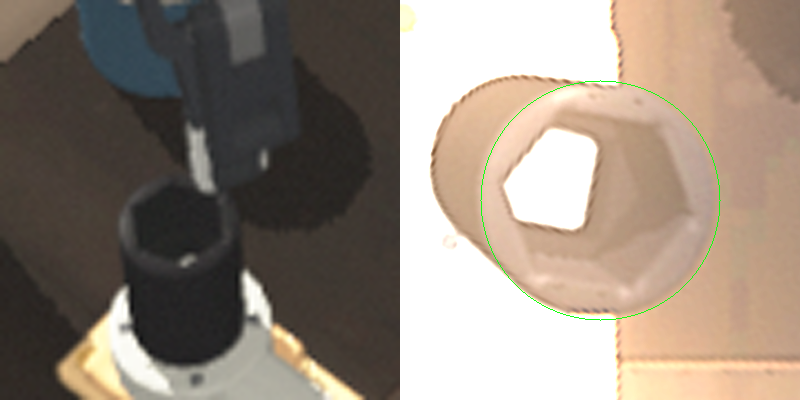

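The socket stands upright and home on the ratchet head with the drive visible inside, and the gripper is clear.

```bash
python3 -c "
from workcell import *
print(hand_in())"
```

```text
the job is handed in; nothing more can be done
None
```

The job is handed in, with no verdict returned: the big black socket is pushed down to a hard stop at shoulder height on the ratchet's drive and released, and the peak push was about 18 N. I couldn't read the spring-ball joint, so the click is inferred from the force and position readings.

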